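# Slide the label plate out over the end of the ledge

### The job

With the fingertips, push the flat aluminium label plate along the raised dark ledge until it sticks out about 3 cm past the end of the ledge nearest the turntable, lying flat with its long edge flush against the fence along its back, so that the next person can take it by its free edge. Only push it: it must stay lying on the ledge and never be lifted, tipped or dropped. Leave the turntable, beaker, mould and cassette lid as they are.

Things in the scene. Friction and masses are not known exactly. Their poses are not given: they have to be found in the camera images.
- ledge: Fixed raised ledge: dark steel top board 120 mm deep (its x) and 300 mm long (its y), 12 mm thick, upper face 70 mm above the table. Origin at table height under the centre of the upper face. Its +x points away from the robot, towards a bright steel fence along its full length: inner face at x = +60 mm, 8 mm thick, top 82 mm above the table. The -x long side and both ends (y = +150 and y = -150 mm) are open, without lips.
- plate: Loose flat aluminium label plate, 70 mm (its x) by 100 mm (its y) by 6 mm thick, about 0.11 kg (varies), with a blank paper patch and a small dark dot near each short edge. Origin at the centre of its underside. It starts lying on the ledge, up to 0.25 rad askew and clear of the fence. Its long edges run along its y.
- turntable: Fixed grey base, 140 mm across, of the aluminium turntable: a 220 mm disc with six wedge bays and white and peach cassettes, 72 mm high in all. Stands beyond one end of the ledge, either end. Origin at table height on its axis.
- turntable_rim (a point): Point on the upper face of the turntable's disc, at its rim, 110 mm from the axis, 27 mm above the table. The disc turns on its axis if pushed.
- beaker: Squat clear glass beaker, 72 mm across, 62 mm high, loose on the table beyond the other end of the ledge. Origin at the centre of its underside.
- mould: Small stainless base mould, 42 by 34 mm, 10 mm high, loose on the table behind the fence. Origin at the centre of its underside.
- cassette_lid: Ribbed black plastic cassette lid, 28 by 40 mm, 6 mm high, loose on the table behind the fence. Origin at the centre of its underside.
Things that resemble listed ones, but are neither listed nor needed, are in the scene too. Leave any orange look-alike of the plate alone. Several things have the shape of the turntable; the one meant has the colours described above.

How it is judged:
By the outcome, as a careful person would: the job done as asked, in the order asked, and still so for the second after the job is handed in, with the robot touching nothing.
It also fails if it takes over 70 s, if anything falls off the work surface, if the arm or the gripper's body presses on something with over 40 N, if the wrist force passes 120 N, or if a joint passes its speed limit or range.

### The arm

A 7-joint arm with a two-finger parallel gripper is mounted at the origin on the work surface. World frame = base frame: x ahead of the robot, y to its left, z up, the work surface at z = 0. Lengths are in m, angles in rad, forces in N, time in s.
With the tool pointing down it reaches from about 0.425 to 0.95 m from the base axis. Payload 4.7 kg.
Tool frame: the origin (TCP) lies between the finger pads; the fingertips stand 25 mm ahead of it and the grasp point (between the pads) lies 6 mm ahead of it (r.nose_length is the distance from the TCP to the fingertips, in m); z points along the fingers, x is the direction in which the jaws open and shut, and the axes are right-handed (so a half turn about z gives the same grasp; the last joint's range is limited). The gripper opens to 85 mm and grips with 20 to 120 N. Pads are 22 mm wide; open, the fingers measure 114 mm over their backs; the gripper's body (76 mm by 85 mm) begins 54 mm behind the grasp point. The pads swing forward as they close: fully open they stand 13 mm farther back than shut.
Start: joints at [1.177, 0.469, -0.049, 1.532, 0.024, 1.141, -0.082], TCP at [0.241, -0.631, 0.221] pointing down, gripper open.
Joint ranges: [-2.59, 2.59], [-0.33, 1.99], [-1.39, 1.29], [0.1, 2.45], [-1.04, 4.18], [0.21, 1.99], [-2.66, 2.66]. Speed limits (rad/s): [2.57, 2.57, 3.14, 3.14, 3.14, 3.14, 3.14].

### API

Orientations are given as [roll, pitch, yaw] about the fixed x, y, z axes, in that order (R = Rz(yaw) Ry(pitch) Rx(roll)).
In Python, from station import r, camera, ticket gives the robot as it stands.
- The arm moves only by the tool play_rows, never from a script. Its arguments are lists of equal length, an entry for each row: "slide": the shift along the world's x, y, z in m, a list of three; "rotation": the turn, a rotation vector about the world's x, y, z in rad, a list of three; "claw": the finger opening in m, from 0 to 0.0854. In form: {"slide": [[tx, ty, tz], ...], "rotation": [[ax, ay, az], ...], "claw": [claw, ...]}. A call has 1 to 20 rows; each row shifts and turns the commanded pose from where the row before left it; what a row does not reach is not made up. A row lasts 1/10 s, in which the tool goes at most 50 mm and 8.59 degrees, less where a joint would pass 70% of its speed; a pose out of reach is approached as far as the arm can. A call with a gripper value outside its range is refused whole. The fingers move at their own pace and stop on an object; the grip force is fixed at half the most. Time passes only in rows, so rows that do not move let the fingers close. It gives the time, the measured TCP pose, the force and the opening at its end, in the units of the state.
- r.get_state(): the state, without advancing time (a new reading comes with each control period).
- camera(name): name is "side" or "top" or "wrist"; returns a dict with "color" (384x512x3 uint8, blue, green, red), "intrinsics" (3x3 intrinsics, pixels), "R" (3x3) and "t" (3): a world point X has camera coordinates R X + t; the wrist camera has in their place "tool_from_camera" (4x4, takes a point from camera to tool coordinates, whose origin is the TCP and whose axes are the tool frame's). Camera axes: x right, y down, z forward; pixel columns grow to the right and rows downward; lengths in m; the calibration is good to about 2 mm. A picture is of the moment at which its call begins: read the wrist's pose just before it. There is no depth.
- ticket.job_done(): hands the job in, once; it reports no verdict.
The state is a dict: "time": time; "joints": joint angles; "qvel": joint speeds; "effort": joint torques, N m; "position": TCP position; "tool_rot": TCP orientation; "wrist_force": force on the tool from outside, world axes, zero at the start; "torque": the same for the moment, N m; "opening": finger opening in m.
Only numpy, scipy, OpenCV 4.12 (cv2) and the standard library are available. Lean on these libraries where they do the work, as an engineer would, in place of code of your own. Each camera call takes 0.05 s, during which the arm holds its last target.

## Working session

There is one attempt and no reset: what is moved stays moved. The work goes in short steps, Python scripts to look and compute and a tool call to move; the robot and the scene stay as the last step left them, time stands still between calls to the robot, and variables do not carry over. Pictures are saved under pics/ and viewed, and the job is handed in when it is done.

Besides the shell and the picture viewer there is one more tool, called after "Request:" as name(argument=value, ...) on one line, values as JSON. play_rows: Moves the arm, as the interface text tells. Its arguments: {"type":"object","properties":{"slide":{"type":"array","items":{"type":"array","items":{"type":"number"}}},"rotation":{"type":"array","items":{"type":"array","items":{"type":"number"}}},"claw":{"type":"array","items":{"type":"number"}}},"required":["slide","rotation","claw"]}

```bash
mkdir -p pics; ls
cat > h.py <<'E'
import numpy as np, cv2
from station import r,camera,ticket
def pix2w(c,u,v,z):
    K=np.array(c["intrinsics"]);R=np.array(c["R"]);t=np.array(c["t"])
    d=R.T@np.linalg.inv(K)@np.array([u,v,1.]); o=-R.T@t
    return o+d*(z-o[2])/d[2]
def w2pix(c,X):
    p=np.array(c["intrinsics"])@(np.array(c["R"])@np.array(X)+np.array(c["t"]));return p[:2]/p[2]
E
python3 - <<'E'
from h import *
for n in ("top","side"):
    c=camera(n); cv2.imwrite(f"pics/{n}0.png",c["color"]); print(n,-np.array(c["R"]).T@np.array(c["t"]))
s=r.get_state();print(s["time"],s["position"],s["tool_rot"],s["wrist_force"],r.nose_length)
E
```

```text
pics
top [ 0.26038133 -0.00823273  1.45372053]
side [0.4507985  0.91566164 0.82831417]
0.1 [ 0.240655   -0.63006745  0.22046154] [ 3.14156500e+00  1.75510473e-03 -1.20594432e+00] [-0.31692753 -0.0190399  -0.24842602] 0.025
```

View pics/top0.png

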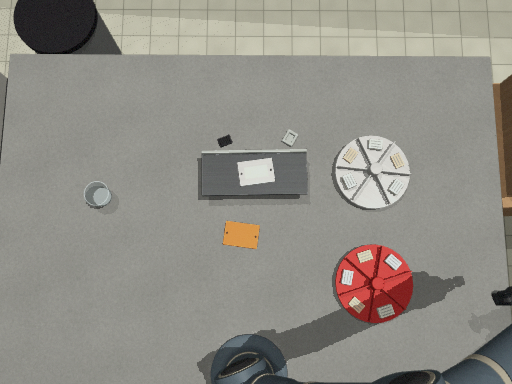

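View pics/side0.png

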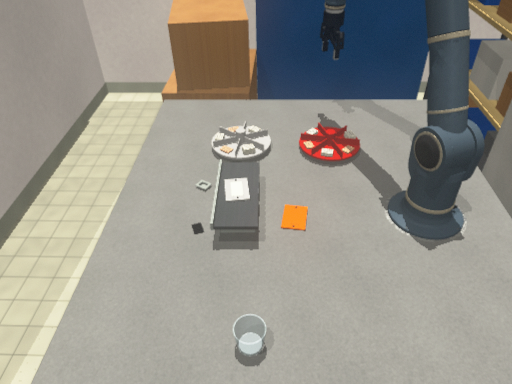

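The top view shows the ledge at about (254,173), with the white-faced plate on it at (256,172). The grey and white turntable is at (372,172), which is the -y end. The beaker is on the left. I'll enlarge this area.

Run:
```python
from h import *
c=camera("top"); im=c["color"][140:205,190:320]; cv2.imwrite("pics/topc.png",cv2.resize(im,None,fx=6,fy=6,interpolation=cv2.INTER_CUBIC))
c=camera("side"); im=c["color"][150:250,180:310]; cv2.imwrite("pics/sidec.png",cv2.resize(im,None,fx=6,fy=6,interpolation=cv2.INTER_CUBIC))
```

```text
(no output)
```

View pics/topc.png

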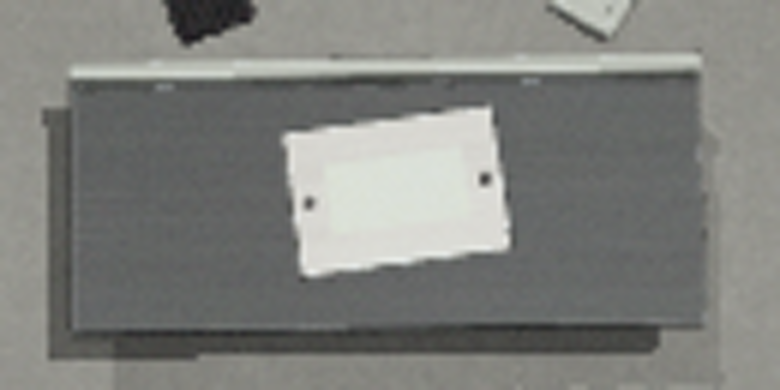

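View pics/sidec.png

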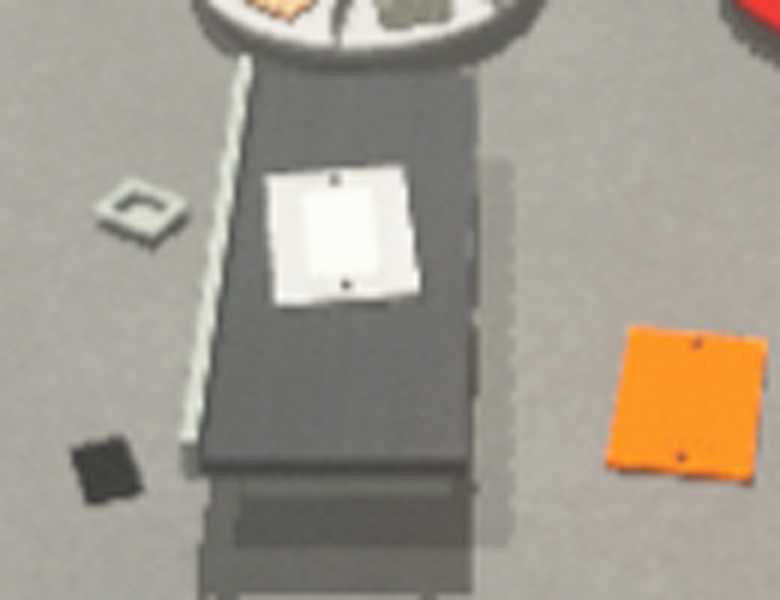

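Run:
```python
from h import *
c=camera("top")
f=lambda x,y,z:np.round(pix2w(c,(x+.5)/6-.5+190,(y+.5)/6-.5+140,z),4)
for n,x,y,z in [("near+y",70,327,.07),("near-y",703,325,.07),("fence far +y",70,66,.082),("fence far -y",700,57,.082),("fence in +y",72,80,.07),("fence in -y",700,74,.07)]: print(n,f(x,y,z))
P=[f(x,y,.076) for x,y in [(283,133),(491,106),(511,250),(303,277)]]
for p in P: print(p)
print(np.mean(P,0)); d=P[1]-P[0]; d2=P[2]-P[3];print(np.linalg.norm(d[:2]),np.linalg.norm(d2[:2]),np.arctan2(d[0],-d[1]),np.arctan2(d2[0],-d2[1]))
c=camera("side")
f=lambda x,y,z:np.round(pix2w(c,(x+.5)/6-.5+180,(y+.5)/6-.5+150,z),4)
print("side")
for n,x,y,z in [("near+y",467,463,.07),("near-y",473,73,.07),("in+y",203,463,.07),("in-y",252,73,.07)]: print(n,f(x,y,z))
P=[f(x,y,.076) for x,y in [(276,305),(265,175),(404,166),(420,290)]]
for p in P: print(p)
print(np.mean(P,0))
```

```text
near+y [0.4979 0.1347 0.07  ]
near-y [ 0.5007 -0.1635  0.07  ]
fence far +y [0.6213 0.1364 0.082 ]
fence far -y [ 0.6277 -0.1624  0.082 ]
fence in +y [0.6176 0.1365 0.07  ]
fence in -y [ 0.6225 -0.1637  0.07  ]
[0.5908 0.0353 0.076 ]
[ 0.6046 -0.0634  0.076 ]
[ 0.535  -0.0728  0.076 ]
[0.5214 0.0251 0.076 ]
[ 0.56295 -0.01895  0.076  ]
0.09966007224560898 0.09884012343173192 0.13891707193950037 0.13803386020132755
side
near+y [0.493  0.1372 0.07  ]
near-y [ 0.5008 -0.1646  0.07  ]
in+y [0.6111 0.1394 0.07  ]
in-y [ 0.621  -0.1633  0.07  ]
[0.5879 0.0373 0.076 ]
[ 0.6035 -0.0646  0.076 ]
[ 0.5329 -0.0731  0.076 ]
[0.5196 0.0251 0.076 ]
[ 0.560975 -0.018825  0.076   ]
```

Results from the two views:

| Item | Value |
|---|---|
| Ledge centre | about (0.560, -0.0135), yaw about 0.018 |
| Fence face | x about 0.619 |
| Plate centre | (0.562, -0.019), yaw about 0.139 |

I'll push it to the fence with closed fingers, then push it along -y about 0.125 m. First I'll go above the robot side of the ledge and line up the tool.

Request:
play_rows(slide=[[0.0156, 0.041, 0], [0.0156, 0.041, 0], [0.0156, 0.041, 0], [0.0156, 0.041, 0], [0.0156, 0.041, 0], [0.0156, 0.041, 0], [0.0156, 0.041, 0], [0.0156, 0.041, 0], [0.0156, 0.041, 0], [0.0156, 0.041, 0], [0.0156, 0.041, 0], [0.0156, 0.041, 0], [0.0156, 0.041, 0], [0.0156, 0.041, 0], [0.0156, 0.041, 0], [0, 0, 0], [0, 0, 0]], rotation=[[0, 0, -0.0231], [0, 0, -0.0231], [0, 0, -0.0231], [0, 0, -0.0231], [0, 0, -0.0231], [0, 0, -0.0231], [0, 0, -0.0231], [0, 0, -0.0231], [0, 0, -0.0231], [0, 0, -0.0231], [0, 0, -0.0231], [0, 0, -0.0231], [0, 0, -0.0231], [0, 0, -0.0231], [0, 0, -0.0231], [0, 0, 0], [0, 0, 0]], claw=[0, 0, 0, 0, 0, 0, 0, 0, 0, 0, 0, 0, 0, 0, 0, 0, 0])

```text
time: 2.0
position: [0.4749, -0.0148, 0.2214]
tool_rot: [3.141, -0.0, -1.55]
wrist_force: [-0.8, 0.4, -0.2]
opening: -0.0001
```

Request:
play_rows(slide=[[0, 0, -0.03], [0, 0, -0.03], [0, 0, -0.03], [0, 0, -0.02], [0, 0, -0.0136], [0, 0, 0], [0.01, 0, 0], [0.01, 0, 0], [0.005, 0, 0], [0, 0, 0], [0, 0, 0]], rotation=[[0, 0, 0], [0, 0, 0], [0, 0, 0], [0, 0, 0], [0, 0, 0], [0, 0, 0], [0, 0, 0], [0, 0, 0], [0, 0, 0], [0, 0, 0], [0, 0, 0]], claw=[0, 0, 0, 0, 0, 0, 0, 0, 0, 0, 0])

```text
time: 3.1
position: [0.5, -0.0156, 0.0981]
tool_rot: [-3.141, -0.0, -1.552]
wrist_force: [-0.2, 0.1, -0.7]
opening: -0.0001
```

Run:
```python
from h import *
a=camera("side")["color"][140:240,180:310]; b=camera("wrist")["color"]
cv2.imwrite("pics/s1.png",cv2.resize(a,None,fx=6,fy=6,interpolation=cv2.INTER_CUBIC)); cv2.imwrite("pics/w1.png",b)
```

```text
(no output)
```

View pics/s1.png

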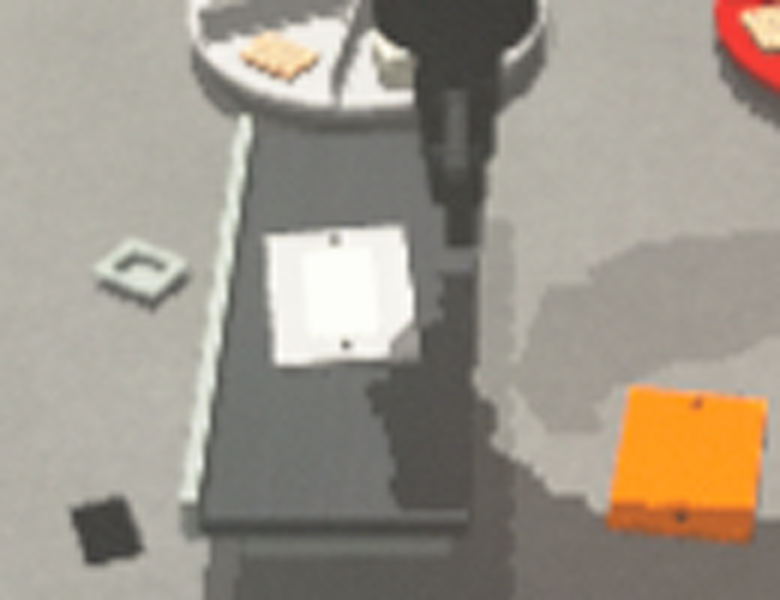

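View pics/w1.png

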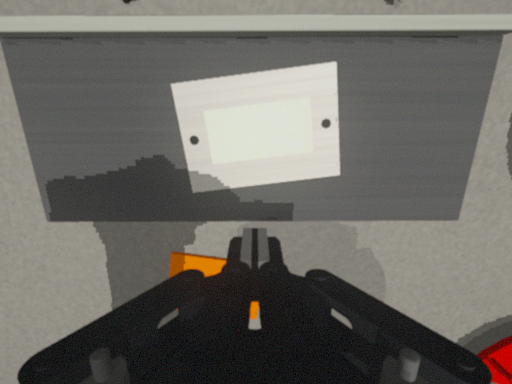

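The tips are in line with the ledge, just in front of the plate, about 3 mm above the surface. I'll push towards the fence.

Request:
play_rows(slide=[[0, 0, -0.001], [0.004, 0, 0], [0.004, 0, 0], [0.004, 0, 0], [0.003, 0, 0], [0.003, 0, 0], [0.003, 0, 0], [0.003, 0, 0], [0.003, 0, 0], [0.003, 0, 0], [0.002, 0, 0], [0, 0, 0], [0, 0, 0]], rotation=[[0, 0, 0], [0, 0, 0], [0, 0, 0], [0, 0, 0], [0, 0, 0], [0, 0, 0], [0, 0, 0], [0, 0, 0], [0, 0, 0], [0, 0, 0], [0, 0, 0], [0, 0, 0], [0, 0, 0]], claw=[0, 0, 0, 0, 0, 0, 0, 0, 0, 0, 0, 0, 0])

```text
time: 4.5
position: [0.5318, -0.0156, 0.0968]
tool_rot: [3.141, -0.0, -1.552]
wrist_force: [0.2, 0.1, -0.2]
opening: 0.0002
```

Run:
```python
from h import *
cv2.imwrite("pics/w2.png",camera("wrist")["color"])
```

```text
(no output)
```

View pics/w2.png

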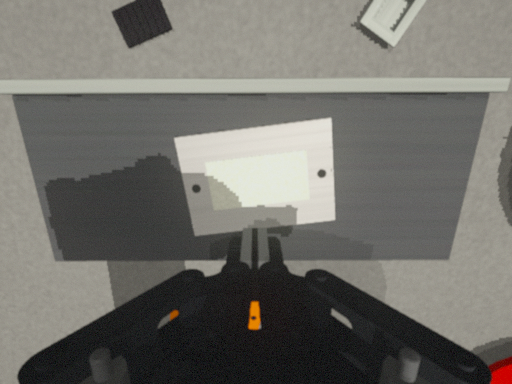

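Contact is just starting near (257,232). The plate still has a gap to the fence (row 118 against about row 95). I'll keep pushing.

Request:
play_rows(slide=[[0.002, 0, 0], [0.002, 0, 0], [0.002, 0, 0], [0.002, 0, 0], [0.002, 0, 0], [0.002, 0, 0], [0, 0, 0]], rotation=[[0, 0, 0], [0, 0, 0], [0, 0, 0], [0, 0, 0], [0, 0, 0], [0, 0, 0], [0, 0, 0]], claw=[0, 0, 0, 0, 0, 0, 0])

```text
time: 5.25
position: [0.5442, -0.0156, 0.0968]
tool_rot: [-3.141, 0.0, -1.552]
wrist_force: [0.1, -0.2, -0.7]
opening: -0.0002
```

Run:
```python
from h import *
cv2.imwrite("pics/w3.png",camera("wrist")["color"])
```

```text
(no output)
```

View pics/w3.png

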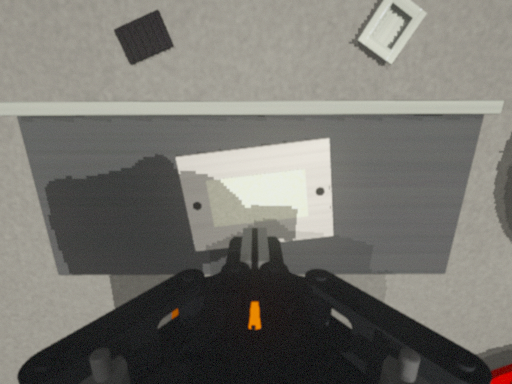

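The plate seems not to have moved. I'll check where the fingertip really projects, and use the side view too.

Run:
```python
from h import *
c=camera("wrist"); T=np.array(c["tool_from_camera"]); K=np.array(c["intrinsics"]); 
Ti=np.linalg.inv(T); print(np.round(T,3))
for p in [(0,0,0.025),(0,.011,.025),(0,-.011,.025),(0,-.02,.025),(0,0,.006)]:
    q=Ti@np.r_[p,1]; q=K@q[:3]; print(p,q[:2]/q[2])
a=camera("side")["color"][140:240,180:310]
cv2.imwrite("pics/s3.png",cv2.resize(a,None,fx=6,fy=6,interpolation=cv2.INTER_CUBIC))
s=r.get_state();print(s["position"],s["wrist_force"])
```

```text
[[ 1.     0.002  0.001  0.001]
 [-0.002  0.952  0.305 -0.078]
 [-0.001 -0.305  0.952 -0.153]
 [ 0.     0.     0.     1.   ]]
(0, 0, 0.025) [252.72006052 217.25166961]
(0, 0.011, 0.025) [252.71915128 231.19376461]
(0, -0.011, 0.025) [252.72100189 202.81694975]
(0, -0.02, 0.025) [252.72179721 190.62179845]
(0, 0, 0.006) [252.56983283 229.10119443]
[ 0.5437439  -0.01559953  0.09678502] [-0.72605452  0.19831806  0.38349538]
```

View pics/s3.png

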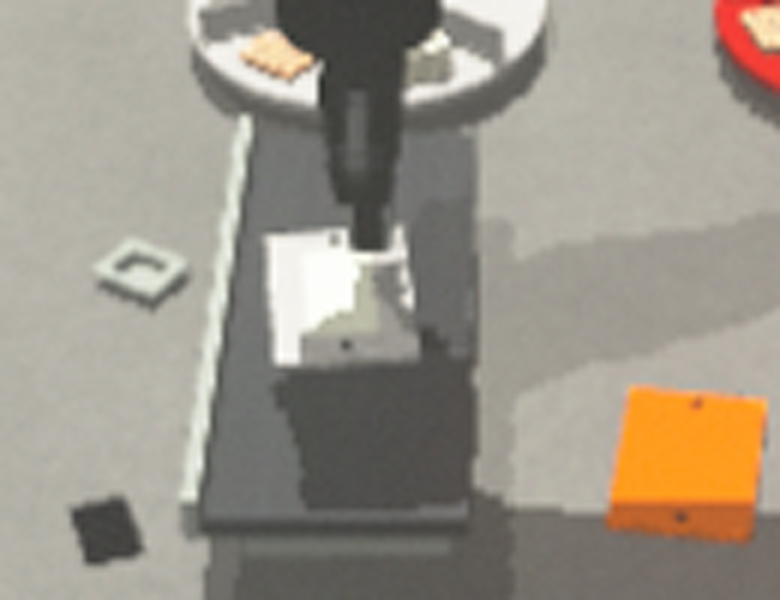

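Run:
```python
from h import *
w=camera("wrist")["color"][170:280,180:350]
cv2.imwrite("pics/w3c.png",cv2.resize(w,None,fx=4.5,fy=4.5,interpolation=cv2.INTER_CUBIC))
c=camera("side")
a=c["color"][165:205,225:265]
cv2.imwrite("pics/s3c.png",cv2.resize(a,None,fx=14,fy=14,interpolation=cv2.INTER_CUBIC))
for p in [(.5437,-.0156,.0718),(.5547,-.0156,.0718),(.5327,-.0156,.0718),(.5437,-.0156,.0968),(.5437,-.0156,.082)]: print(p,(w2pix(c,p)-[225,165]+.5)*14)
```

```text
(0.5437, -0.0156, 0.0718) [248.16909102 358.08862413]
(0.5547, -0.0156, 0.0718) [196.44028654 357.6131944 ]
(0.5327, -0.0156, 0.0718) [299.93823075 358.56442457]
(0.5437, -0.0156, 0.0968) [243.18103276 265.30401184]
(0.5437, -0.0156, 0.082) [246.14995624 320.52999354]
```

View pics/w3c.png

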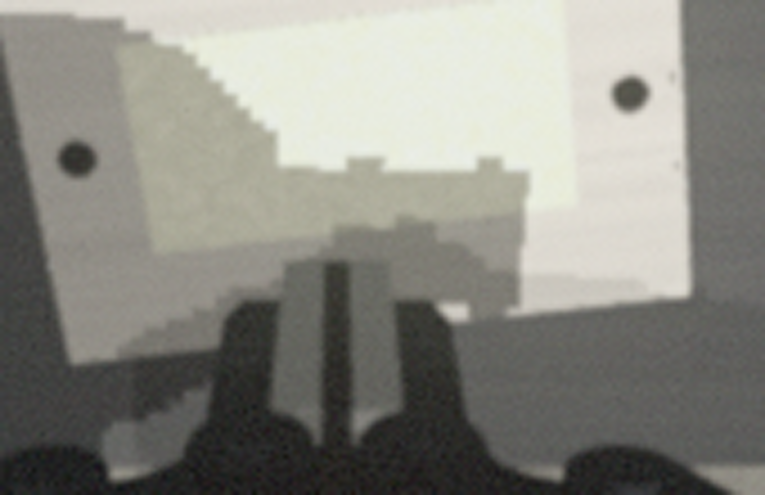

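View pics/s3c.png

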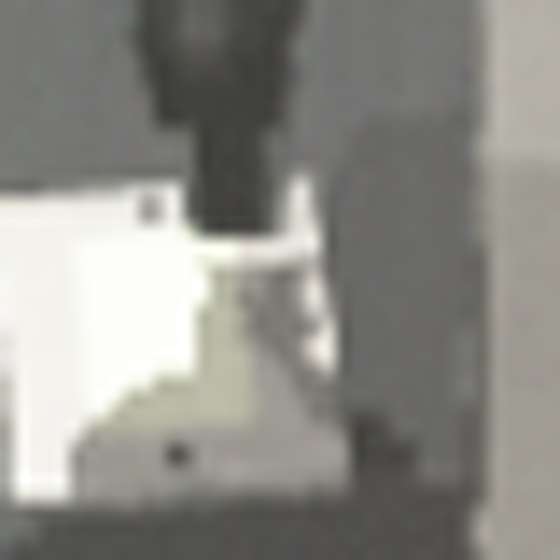

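Both views put the tips roughly 25 to 30 mm higher than the nose length implies. They passed over the plate without touching it. I'll back off and work out the real tip height.

Request:
play_rows(slide=[[-0.012, 0, 0], [-0.012, 0, 0], [-0.012, 0, 0], [0, 0, 0], [0, 0, 0]], rotation=[[0, 0, 0], [0, 0, 0], [0, 0, 0], [0, 0, 0], [0, 0, 0]], claw=[0, 0, 0, 0, 0])

```text
time: 6.0
position: [0.5077, -0.0157, 0.0971]
tool_rot: [-3.141, -0.0, -1.553]
wrist_force: [-0.8, 0.1, -0.3]
opening: 0.0002
```

Run:
```python
from h import *
s=r.get_state();p=s["position"];print(p)
c=camera("side")
a=c["color"][150:210,230:290]
cv2.imwrite("pics/s4c.png",cv2.resize(a,None,fx=10,fy=10,interpolation=cv2.INTER_CUBIC))
for z in (.07,.08,.09,.1,.11):
  for y in (-.012,0): print(z,y,np.round((w2pix(c,(p[0],p[1]+.012+y,z))-[230,150]+.5)*10))
```

```text
[ 0.50770831 -0.01571223  0.0971319 ]
0.07 -0.012 [249. 411.]
0.07 0 [247. 437.]
0.08 -0.012 [248. 385.]
0.08 0 [246. 411.]
0.09 -0.012 [247. 359.]
0.09 0 [245. 384.]
0.1 -0.012 [246. 332.]
0.1 0 [244. 357.]
0.11 -0.012 [245. 305.]
0.11 0 [244. 330.]
```

View pics/s4c.png

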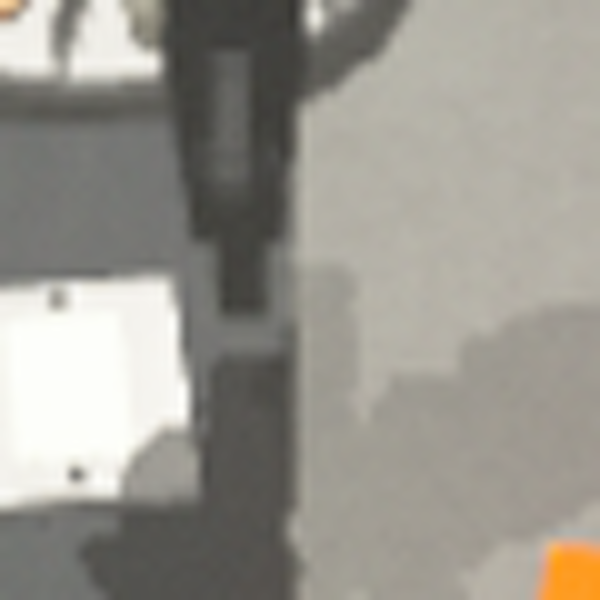

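The tip bottom is at row 315 in this crop, so the tip is at z about 0.107, well above the ledge. I'll descend in steps and watch the force.

Request:
play_rows(slide=[[0, 0, -0.006], [0, 0, -0.006], [0, 0, -0.005], [0, 0, -0.004], [0, 0, -0.003], [0, 0, 0], [0, 0, 0]], rotation=[[0, 0, 0], [0, 0, 0], [0, 0, 0], [0, 0, 0], [0, 0, 0], [0, 0, 0], [0, 0, 0]], claw=[0, 0, 0, 0, 0, 0, 0])

```text
time: 6.75
position: [0.5079, -0.0155, 0.0728]
tool_rot: [-3.142, -0.0, -1.552]
wrist_force: [1.1, -0.5, -1.0]
opening: -0.0003
```

Run:
```python
from h import *
s=r.get_state();p=s["position"];print(p)
c=camera("side")
a=c["color"][150:210,230:290]
cv2.imwrite("pics/s5c.png",cv2.resize(a,None,fx=10,fy=10,interpolation=cv2.INTER_CUBIC))
```

```text
[ 0.50792137 -0.01552524  0.07277153]
```

View pics/s5c.png

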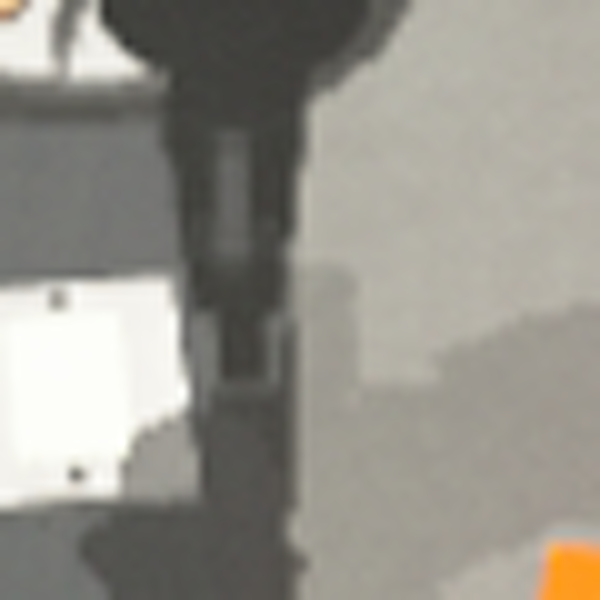

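No contact yet, and the tip is now about 12 to 15 mm above the ledge. I'll continue.

Request:
play_rows(slide=[[0, 0, -0.003], [0, 0, -0.003], [0, 0, -0.002], [0, 0, -0.001], [0, 0, 0], [0, 0, 0]], rotation=[[0, 0, 0], [0, 0, 0], [0, 0, 0], [0, 0, 0], [0, 0, 0], [0, 0, 0]], claw=[0, 0, 0, 0, 0, 0])

```text
time: 7.4
position: [0.5079, -0.0156, 0.0638]
tool_rot: [-3.142, -0.0, -1.552]
wrist_force: [0.2, 0.0, 0.4]
opening: 0.0003
```

Run:
```python
from h import *
s=r.get_state();p=s["position"];print(p,s["wrist_force"])
c=camera("side")
a=c["color"][150:210,230:290]
cv2.imwrite("pics/s6c.png",cv2.resize(a,None,fx=10,fy=10,interpolation=cv2.INTER_CUBIC))
w=camera("wrist")["color"]
cv2.imwrite("pics/w6.png",w)
```

```text
[ 0.50788738 -0.01556056  0.06383598] [0.23217817 0.0480276  0.36886095]
```

View pics/s6c.png

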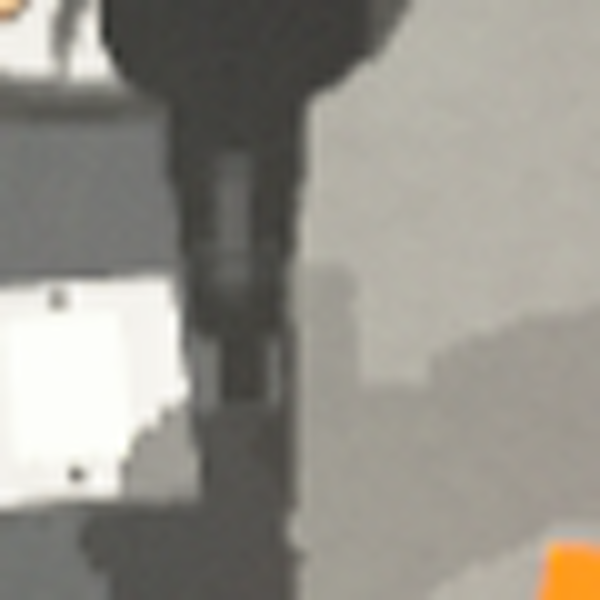

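View pics/w6.png

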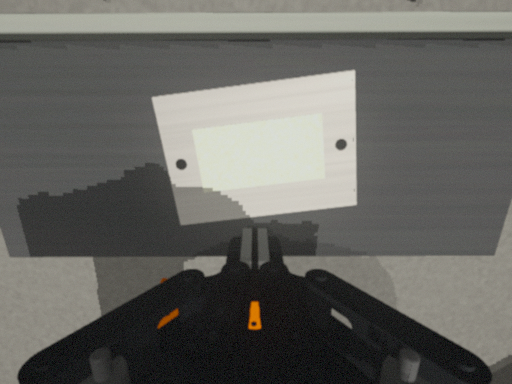

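Request:
play_rows(slide=[[0, 0, -0.001], [0, 0, -0.001], [0, 0, -0.001], [0, 0, 0], [0, 0, 0]], rotation=[[0, 0, 0], [0, 0, 0], [0, 0, 0], [0, 0, 0], [0, 0, 0]], claw=[0, 0, 0, 0, 0])

```text
time: 8.0
position: [0.5078, -0.0156, 0.0608]
tool_rot: [3.142, -0.0, -1.552]
wrist_force: [0.4, 0.4, 0.5]
opening: -0.0001
```

Request:
play_rows(slide=[[0, 0, -0.001], [0, 0, -0.001], [0, 0, 0], [0, 0, 0]], rotation=[[0, 0, 0], [0, 0, 0], [0, 0, 0], [0, 0, 0]], claw=[0, 0, 0, 0])

```text
time: 8.4
position: [0.508, -0.0156, 0.0602]
tool_rot: [-3.141, -0.001, -1.553]
wrist_force: [-2.7, 0.0, 11.6]
opening: -0.0001
```

The tips touch the ledge at TCP z about 0.0603. I'll raise them 2.5 mm clear and push in +x.

Request:
play_rows(slide=[[0, 0, 0.002], [0, 0, 0.002], [0, 0, 0], [0.004, 0, 0], [0.003, 0, 0], [0.002, 0, 0], [0.002, 0, 0], [0.002, 0, 0], [0.002, 0, 0], [0.002, 0, 0], [0.002, 0, 0], [0.002, 0, 0], [0, 0, 0]], rotation=[[0, 0, 0], [0, 0, 0], [0, 0, 0], [0, 0, 0], [0, 0, 0], [0, 0, 0], [0, 0, 0], [0, 0, 0], [0, 0, 0], [0, 0, 0], [0, 0, 0], [0, 0, 0], [0, 0, 0]], claw=[0, 0, 0, 0, 0, 0, 0, 0, 0, 0, 0, 0, 0])

```text
time: 9.7
position: [0.5293, -0.0156, 0.0629]
tool_rot: [-3.141, -0.0, -1.552]
wrist_force: [0.2, 0.0, 0.1]
opening: 0.0004
```

Run:
```python
from h import *
cv2.imwrite("pics/w7.png",camera("wrist")["color"])
```

```text
(no output)
```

View pics/w7.png

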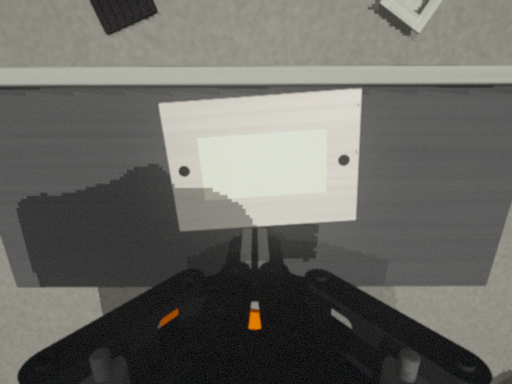

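Now the plate moves and rotates into line, with its right far corner about at the fence. I'll continue until it seats.

Request:
play_rows(slide=[[0.002, 0, 0], [0.002, 0, 0], [0.002, 0, 0], [0.001, 0, 0], [0, 0, 0]], rotation=[[0, 0, 0], [0, 0, 0], [0, 0, 0], [0, 0, 0], [0, 0, 0]], claw=[0, 0, 0, 0, 0])

```text
time: 10.25
position: [0.5335, -0.0148, 0.0625]
tool_rot: [3.136, 0.0, -1.552]
wrist_force: [-6.7, 2.4, 3.7]
opening: 0.0003
```

Run:
```python
from h import *
cv2.imwrite("pics/w8.png",camera("wrist")["color"])
```

```text
(no output)
```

View pics/w8.png

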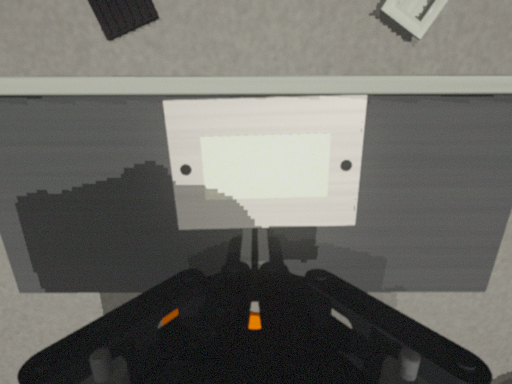

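The plate is now about flush with the fence, with 7 N of contact force. I'll back off, lift over, and go to its +y end.

Request:
play_rows(slide=[[-0.006, 0, 0], [-0.006, 0, 0], [0, 0, 0.015], [0, 0, 0.015], [0, 0.04, 0], [0, 0.04, 0], [0.03, 0, 0], [0.03, 0, 0], [0, 0, -0.01], [0, 0, -0.01], [0, 0, -0.006], [0, 0, -0.004], [0, 0, 0], [0, 0, 0]], rotation=[[0, 0, 0], [0, 0, 0], [0, 0, 0], [0, 0, 0], [0, 0, 0], [0, 0, 0], [0, 0, 0], [0, 0, 0], [0, 0, 0], [0, 0, 0], [0, 0, 0], [0, 0, 0], [0, 0, 0], [0, 0, 0]], claw=[0, 0, 0, 0, 0, 0, 0, 0, 0, 0, 0, 0, 0, 0])

```text
time: 11.7
position: [0.5836, 0.0644, 0.063]
tool_rot: [-3.141, -0.0, -1.552]
wrist_force: [0.3, 0.1, -0.3]
opening: 0.0002
```

Run:
```python
from h import *
cv2.imwrite("pics/w9.png",camera("wrist")["color"])
a=camera("side")["color"][140:240,180:310]
cv2.imwrite("pics/s9.png",cv2.resize(a,None,fx=6,fy=6,interpolation=cv2.INTER_CUBIC))
```

```text
(no output)
```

View pics/w9.png

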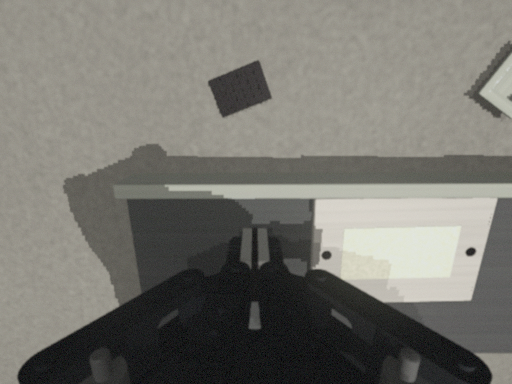

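View pics/s9.png

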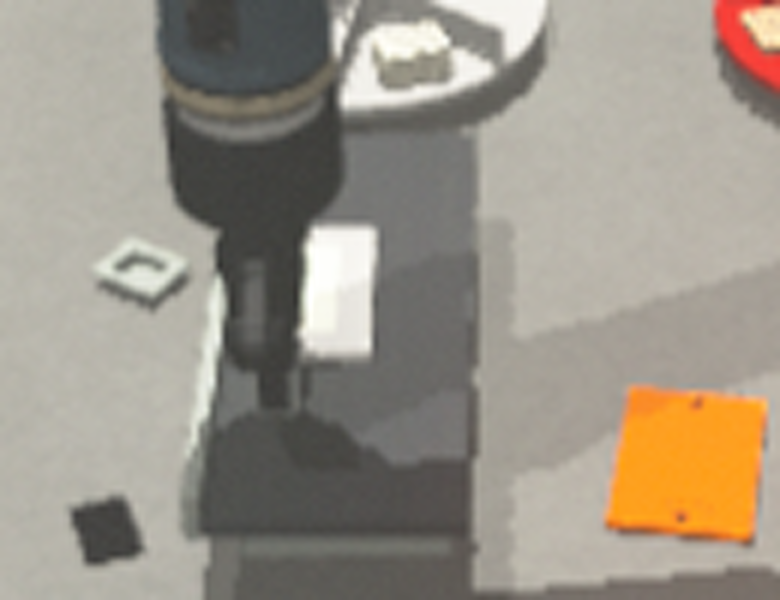

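The finger is clear beyond the plate's +y end, and the plate lies flush on the fence. I'll push along -y, following the ledge's slight yaw.

Request:
play_rows(slide=[[0, -0.007, 0], [0, -0.006, 0], [0.0001, -0.005, 0], [0.0001, -0.005, 0], [0.0001, -0.005, 0], [0.0001, -0.005, 0], [0.0001, -0.005, 0], [0.0001, -0.005, 0], [0.0001, -0.005, 0], [0.0001, -0.005, 0], [0.0001, -0.005, 0], [0.0001, -0.005, 0], [0.0001, -0.005, 0], [0.0001, -0.005, 0], [0, 0, 0]], rotation=[[0, 0, 0], [0, 0, 0], [0, 0, 0], [0, 0, 0], [0, 0, 0], [0, 0, 0], [0, 0, 0], [0, 0, 0], [0, 0, 0], [0, 0, 0], [0, 0, 0], [0, 0, 0], [0, 0, 0], [0, 0, 0], [0, 0, 0]], claw=[0, 0, 0, 0, 0, 0, 0, 0, 0, 0, 0, 0, 0, 0, 0])

```text
time: 13.3
position: [0.5851, -0.0099, 0.0628]
tool_rot: [3.141, -0.001, -1.554]
wrist_force: [0.5, -0.3, -0.7]
opening: -0.0002
```

Run:
```python
from h import *
cv2.imwrite("pics/w10.png",camera("wrist")["color"])
```

```text
(no output)
```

View pics/w10.png

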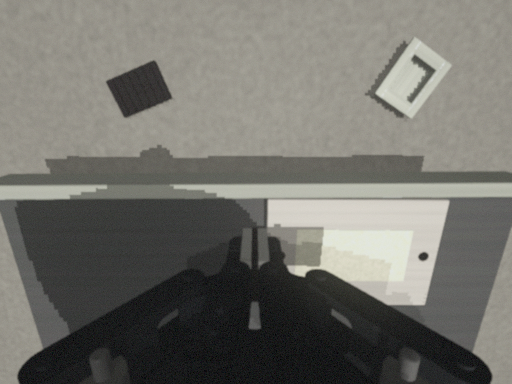

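It slides well and stays flush, with its end edge at column 267 in contact with the tips. I'll push 60 mm more and then measure.

Request:
play_rows(slide=[[0.0001, -0.005, 0], [0.0001, -0.005, 0], [0.0001, -0.005, 0], [0.0001, -0.005, 0], [0.0001, -0.005, 0], [0.0001, -0.005, 0], [0.0001, -0.005, 0], [0.0001, -0.005, 0], [0.0001, -0.005, 0], [0.0001, -0.005, 0], [0.0001, -0.005, 0], [0.0001, -0.005, 0], [0, 0, 0]], rotation=[[0, 0, 0], [0, 0, 0], [0, 0, 0], [0, 0, 0], [0, 0, 0], [0, 0, 0], [0, 0, 0], [0, 0, 0], [0, 0, 0], [0, 0, 0], [0, 0, 0], [0, 0, 0], [0, 0, 0]], claw=[0, 0, 0, 0, 0, 0, 0, 0, 0, 0, 0, 0, 0])

```text
time: 14.65
position: [0.5862, -0.0699, 0.0628]
tool_rot: [3.142, -0.001, -1.554]
wrist_force: [-0.1, -0.7, -0.5]
opening: 0.0001
```

Run:
```python
from h import *
w=camera("wrist")["color"]
cv2.imwrite("pics/w11.png",w)
a=camera("top")["color"][140:205,240:340]
cv2.imwrite("pics/t11.png",cv2.resize(a,None,fx=8,fy=8,interpolation=cv2.INTER_CUBIC))
```

```text
(no output)
```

View pics/w11.png

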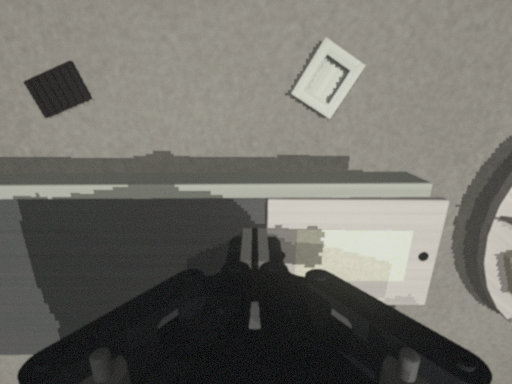

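View pics/t11.png

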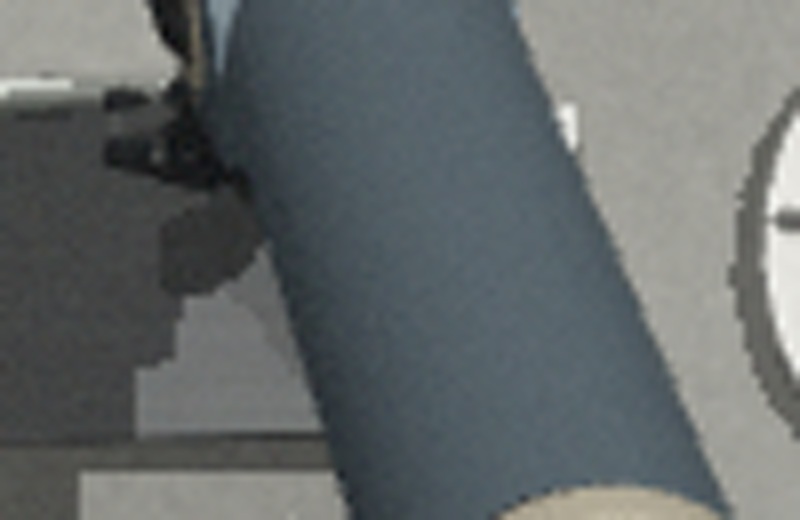

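Run:
```python
from h import *
c=camera("top")
print(pix2w(c,578.5/8-.5+240,105.5/8-.5+140,.076))
from scipy.spatial.transform import Rotation as Rn
s=r.get_state();c=camera("wrist");T=np.array(c["tool_from_camera"]);K=np.array(c["intrinsics"])
Rt=Rn.from_euler("xyz",s["tool_rot"]).as_matrix();p=np.array(s["position"])
def g(u,v,z,off):
    d=Rt@T[:3,:3]@np.linalg.inv(K)@[u,v,1]; o=p+[0,0,off]+Rt@T[:3,3]; return np.round(o+d*(z-o[2])/d[2],4)
for off in (0,):
  for n,u,v,z in [("plate",447.5,200,.076),("plate near",424,304,.076),("plate+y",267,200,.076),("fence top back",430,183,.082),("fence top inner",431,196,.082)]: print(off,n,g(u,v,z,off))
```

```text
[ 0.61881343 -0.17886022  0.076     ]
0 plate [ 0.6154 -0.1755  0.076 ]
0 plate near [ 0.5459 -0.1773  0.076 ]
0 plate+y [ 0.6134 -0.0763  0.076 ]
0 fence top back [ 0.6266 -0.1597  0.082 ]
0 fence top inner [ 0.6195 -0.1617  0.082 ]
```

Both views give an overhang of about 15 mm now. I'll push 15 mm more, slowly.

Request:
play_rows(slide=[[0, -0.003, 0], [0.0001, -0.003, 0], [0, -0.003, 0], [0.0001, -0.003, 0], [0, -0.002, 0], [0, -0.001, 0], [0, 0, 0], [0, 0.005, 0], [0, 0.01, 0], [0, 0, 0.015], [0, 0, 0.015], [0, 0, 0]], rotation=[[0, 0, 0], [0, 0, 0], [0, 0, 0], [0, 0, 0], [0, 0, 0], [0, 0, 0], [0, 0, 0], [0, 0, 0], [0, 0, 0], [0, 0, 0], [0, 0, 0], [0, 0, 0]], claw=[0, 0, 0, 0, 0, 0, 0, 0, 0, 0, 0, 0])

```text
time: 16.05
position: [0.5887, -0.0686, 0.0962]
tool_rot: [-3.136, -0.001, -1.552]
wrist_force: [0.8, 0.4, 0.5]
opening: -0.0001
```

Run:
```python
from h import *
w=camera("wrist")["color"]
cv2.imwrite("pics/w12.png",w)
```

```text
(no output)
```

View pics/w12.png

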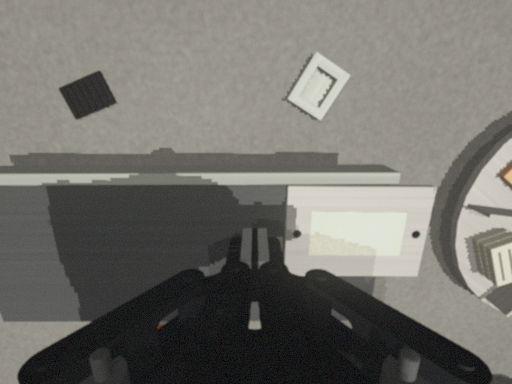

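The plate looks flush with the fence, and its free end overhangs. I'll move round to its robot side, above the surface, and look from the top as well.

Request:
play_rows(slide=[[-0.035, 0, 0], [-0.036, 0, 0], [0, -0.035, 0], [0, -0.035, 0], [0, 0, -0.01], [0, 0, -0.01], [0, 0, -0.01], [0, 0, 0], [0, 0, 0]], rotation=[[0, 0, 0], [0, 0, 0], [0, 0, 0], [0, 0, 0], [0, 0, 0], [0, 0, 0], [0, 0, 0], [0, 0, 0], [0, 0, 0]], claw=[0, 0, 0, 0, 0, 0, 0, 0, 0])

```text
time: 17.0
position: [0.5154, -0.1374, 0.0624]
tool_rot: [3.141, 0.001, -1.551]
wrist_force: [-0.7, 0.3, 0.3]
opening: -0.0001
```

Run:
```python
from h import *
w=camera("wrist")["color"]
cv2.imwrite("pics/w13.png",w)
```

```text
(no output)
```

View pics/w13.png

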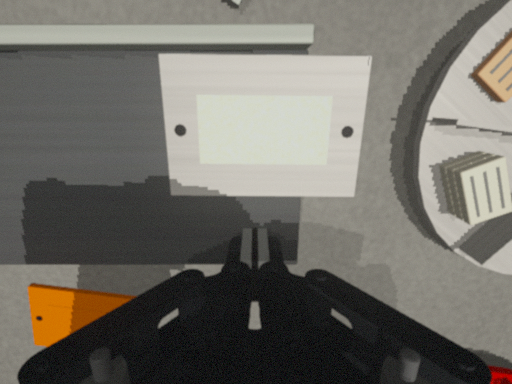

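There is a slight gap of about 1 mm at the right far corner (row 57 against 54 on the left). A gentle +x push should seat it.

Request:
play_rows(slide=[[0.003, -0.008, 0], [0.003, 0, 0], [0.003, 0, 0], [0.003, 0, 0], [0.002, 0, 0], [0.002, 0, 0], [0.002, 0, 0], [0.001, 0, 0], [0.001, 0, 0], [0, 0, 0], [0, 0, 0]], rotation=[[0, 0, 0], [0, 0, 0], [0, 0, 0], [0, 0, 0], [0, 0, 0], [0, 0, 0], [0, 0, 0], [0, 0, 0], [0, 0, 0], [0, 0, 0], [0, 0, 0]], claw=[0, 0, 0, 0, 0, 0, 0, 0, 0, 0, 0])

```text
time: 18.15
position: [0.5352, -0.1467, 0.0628]
tool_rot: [3.141, -0.0, -1.553]
wrist_force: [-0.7, -0.6, 0.5]
opening: 0.0003
```

Request:
play_rows(slide=[[0.001, 0, 0], [0.001, 0, 0], [0, 0, 0], [0, 0, 0]], rotation=[[0, 0, 0], [0, 0, 0], [0, 0, 0], [0, 0, 0]], claw=[0, 0, 0, 0])

```text
time: 18.55
position: [0.5374, -0.1466, 0.0628]
tool_rot: [3.142, -0.0, -1.552]
wrist_force: [-1.1, -0.5, 1.2]
opening: -0.0
```

Run:
```python
from h import *
w=camera("wrist")["color"]
cv2.imwrite("pics/w14.png",w)
```

```text
(no output)
```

View pics/w14.png

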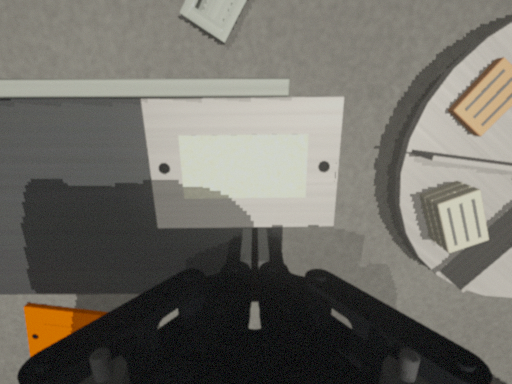

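It is close to seated, but the force is still only about 1 N. I'll push a little more.

Request:
play_rows(slide=[[0.001, 0, 0], [0.001, 0, 0], [0, 0, 0], [0, 0, 0]], rotation=[[0, 0, 0], [0, 0, 0], [0, 0, 0], [0, 0, 0]], claw=[0, 0, 0, 0])

```text
time: 19.0
position: [0.5376, -0.1466, 0.0626]
tool_rot: [3.138, -0.0, -1.553]
wrist_force: [-4.9, 0.5, 3.8]
opening: -0.0003
```

It is seated, with 5 N of resistance and no further motion. I'll back off, lift, and move aside to check.

Request:
play_rows(slide=[[-0.004, 0, 0], [-0.01, 0, 0], [-0.015, 0, 0], [0, 0, 0.03], [0, 0, 0.04], [0, 0, 0.04], [0, 0, 0.04], [-0.02, -0.045, 0], [-0.02, -0.045, 0], [-0.02, -0.045, 0], [-0.02, -0.045, 0], [-0.02, -0.045, 0], [-0.02, -0.045, 0], [-0.02, -0.045, 0], [-0.02, -0.045, 0], [0, 0, 0], [0, 0, 0]], rotation=[[0, 0, 0], [0, 0, 0], [0, 0, 0], [0, 0, 0], [0, 0, 0], [0, 0, 0], [0, 0, 0], [0, 0, 0], [0, 0, 0], [0, 0, 0], [0, 0, 0], [0, 0, 0], [0, 0, 0], [0, 0, 0], [0, 0, 0], [0, 0, 0], [0, 0, 0]], claw=[0, 0, 0, 0, 0, 0, 0, 0, 0, 0, 0, 0, 0, 0, 0, 0, 0])

```text
time: 20.7
position: [0.3494, -0.5074, 0.2125]
tool_rot: [-3.141, 0.0, -1.555]
wrist_force: [0.8, 1.0, 0.7]
opening: 0.0002
```

Run:
```python
from h import *
c=camera("top")["color"]; cv2.imwrite("pics/t15f.png",c)
a=c[140:205,240:340]
cv2.imwrite("pics/t15.png",cv2.resize(a,None,fx=8,fy=8,interpolation=cv2.INTER_CUBIC))
a=camera("side")["color"][120:220,180:310]
cv2.imwrite("pics/s15.png",cv2.resize(a,None,fx=6,fy=6,interpolation=cv2.INTER_CUBIC))
```

```text
(no output)
```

View pics/t15.png

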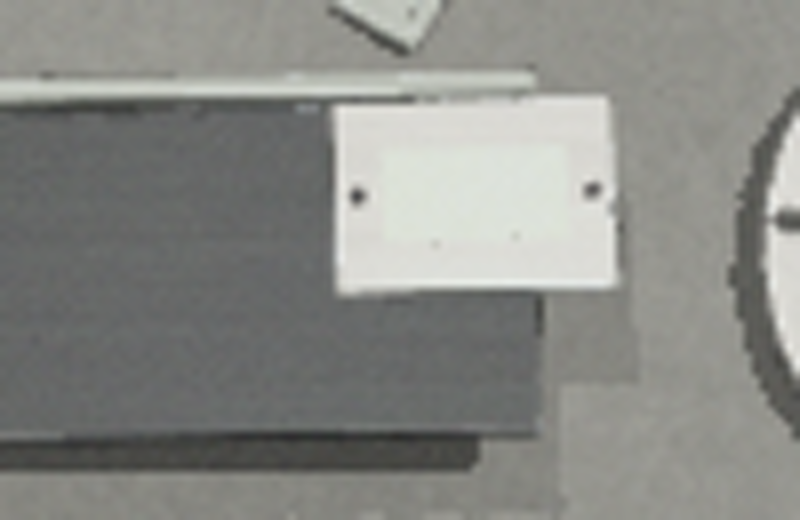

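View pics/s15.png

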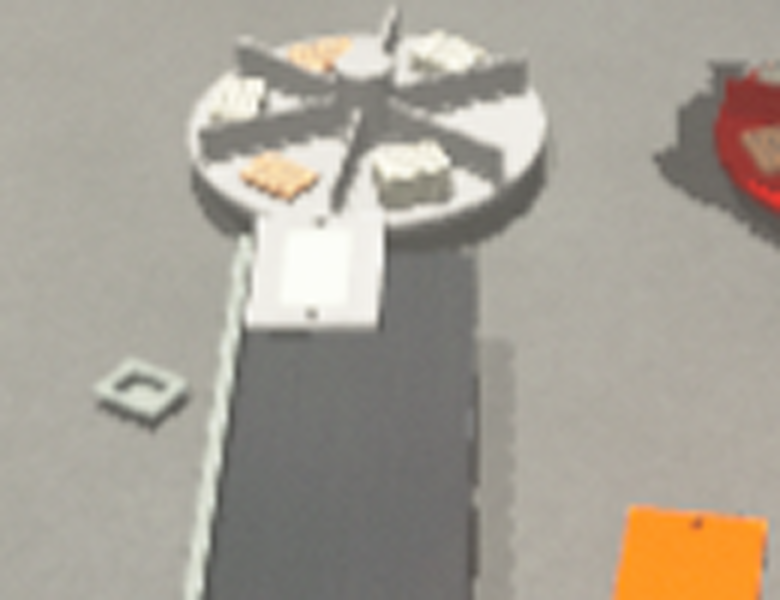

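View pics/t15f.png

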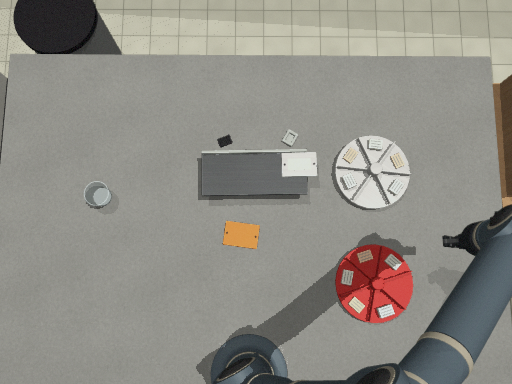

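Run:
```python
from h import *
c=camera("top")
f=lambda x,y,z:np.round(pix2w(c,(x+.5)/8-.5+240,(y+.5)/8-.5+140,z),4)
P=[f(x,y,.076) for x,y in [(333,104),(610,95),(619,289),(338,296)]]
for p in P:print(p)
print("ang",[np.arctan2(b[0]-a[0],a[1]-b[1]).round(3) for a,b in((P[0],P[1]),(P[3],P[2]))])
print("ledge end",f(541,400,.07),f(541,300,.07)); print("near edge",f(5,438,.07),f(538,434,.07))
c=camera("side")
g=lambda x,y,z:np.round(pix2w(c,(x+.5)/6-.5+180,(y+.5)/6-.5+120,z),4)
print("side plate",g(385,213,.076),g(257,215,.076),g(247,323,.076),g(379,324,.076),"ledge end",g(474,252,.07))
w=c["color"];cv2.imwrite("pics/s16.png",cv2.resize(w[145:185,210:270],None,fx=12,fy=12,interpolation=cv2.INTER_CUBIC))
```

```text
[ 0.6186 -0.0913  0.076 ]
[ 0.6226 -0.1904  0.076 ]
[ 0.5518 -0.1924  0.076 ]
[ 0.5486 -0.0928  0.076 ]
ang [np.float64(0.04), np.float64(0.032)]
ledge end [ 0.5127 -0.1649  0.07  ] [ 0.5489 -0.1654  0.07  ]
near edge [0.4979 0.0247 0.07  ] [ 0.5005 -0.1637  0.07  ]
side plate [ 0.5502 -0.1937  0.076 ] [ 0.6207 -0.1911  0.076 ] [ 0.6156 -0.0918  0.076 ] [ 0.5469 -0.0917  0.076 ] ledge end [ 0.5003 -0.1656  0.07  ]
```

View pics/s16.png

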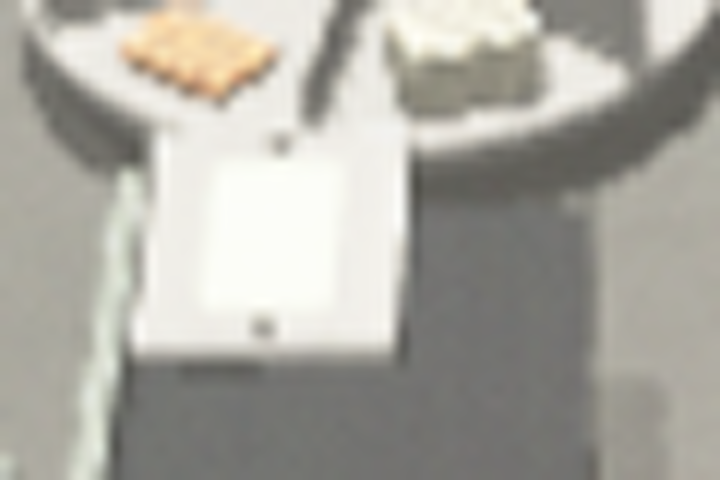

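The overhang measures about 27 to 28 mm. The plate's yaw (0.036) is slightly more than my ledge estimate (0.016 to 0.03), so there could be a gap of about 1 mm at the +y end. I'll check from close above with the wrist camera.

Request:
play_rows(slide=[[0.022, 0.045, 0], [0.022, 0.045, 0], [0.022, 0.045, 0], [0.022, 0.045, 0], [0.022, 0.045, 0], [0.022, 0.045, 0], [0.022, 0.045, 0], [0.022, 0.045, 0], [0, 0.03, -0.03], [0, 0, -0.03], [0, 0, -0.03], [0, 0, 0], [0, 0, 0], [0, 0, 0]], rotation=[[0, 0, 0], [0, 0, 0], [0, 0, 0], [0, 0, 0], [0, 0, 0], [0, 0, 0], [0, 0, 0], [0, 0, 0], [0, 0, 0], [0, 0, 0], [0, 0, 0], [0, 0, 0], [0, 0, 0], [0, 0, 0]], claw=[0, 0, 0, 0, 0, 0, 0, 0, 0, 0, 0, 0, 0, 0])

```text
time: 22.3
position: [0.5274, -0.1171, 0.1247]
tool_rot: [-3.138, -0.001, -1.552]
wrist_force: [0.4, -0.9, 0.2]
opening: -0.0002
```

Run:
```python
from h import *
w=camera("wrist")["color"]
cv2.imwrite("pics/w17.png",w)
cv2.imwrite("pics/w17c.png",cv2.resize(w[20:120,130:390],None,fx=3,fy=3,interpolation=cv2.INTER_CUBIC))
```

```text
(no output)
```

View pics/w17.png

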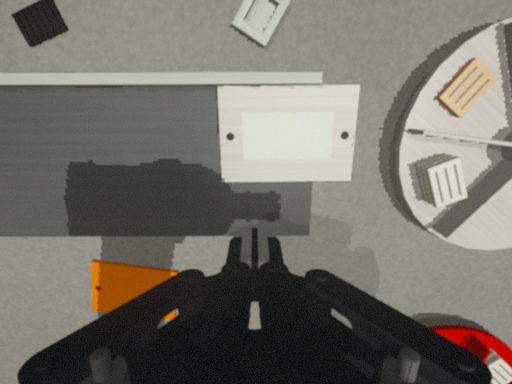

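View pics/w17c.png

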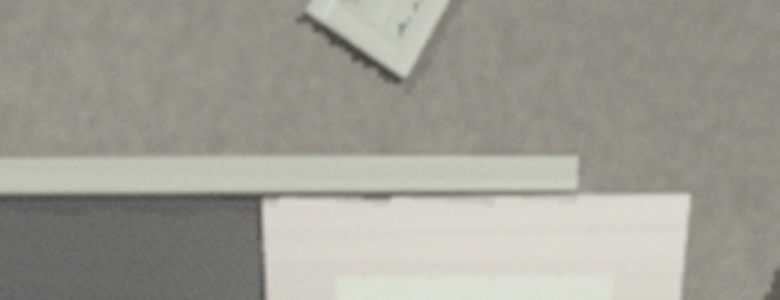

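Run:
```python
from h import *
from scipy.spatial.transform import Rotation as Rn
s=r.get_state();c=camera("wrist");T=np.array(c["tool_from_camera"]);K=np.array(c["intrinsics"])
Rt=Rn.from_euler("xyz",s["tool_rot"]).as_matrix();p=np.array(s["position"]); print(p)
def g(u,v,z):
    d=Rt@T[:3,:3]@np.linalg.inv(K)@[u,v,1]; o=p+Rt@T[:3,3]; return np.round(o+d*(z-o[2])/d[2],4)
k=lambda x,y:((x+.5)/3-.5+130,(y+.5)/3-.5+20)
print("plate far -y",g(*k(690,193),.076),"far +y",g(*k(262,198),.076),"fence end",g(*k(578,189),.082),"fence in left",g(*k(0,194),.082))
print("plate near -y",g(351.5,180.5,.076),"near +y",g(222,181.5,.076),"ledge near end",g(309,235,.07))
```

```text
[ 0.52747881 -0.11727695  0.12472419]
plate far -y [ 0.6195 -0.1901  0.076 ] far +y [ 0.6164 -0.0906  0.076 ] fence end [ 0.6194 -0.1626  0.082 ] fence in left [ 0.6157 -0.0324  0.082 ]
plate near -y [ 0.5497 -0.1934  0.076 ] near +y [ 0.5469 -0.093   0.076 ] ledge near end [ 0.4992 -0.1656  0.07  ]
```

The wrist view gives a plate-to-fence angle difference of about 0.003 to 0.005 rad, less than 0.5 mm over its length. The overhang is about 27.6 mm. The arm is clear of everything, so I'll hand in.

Run:
```python
from h import *
print(ticket.job_done())
```

```text
the job is handed in; nothing more can be done
None
```

The plate now lies flat on the ledge with its long edge against the fence. It sticks out about 28 mm past the end nearest the grey turntable. I pushed it to the fence with closed fingertips, then along the ledge. A gentle final push of about 5 N seated it. I handed the job in at about 22 s of the 70 s, with the arm clear of everything.

- **Overhang:** the top, side and wrist views gave about 27–28 mm, slightly under 3 cm. I left it there rather than nudge it again.
- **Flush with the fence:** the close wrist view showed the plate within about 0.005 rad of the fence, less than 0.5 mm along its length. The top view gave its yaw as 0.036, against my fence estimates of 0.016–0.03. I trusted the closer view.
- **First push missed:** the fingertips stood about 35 mm higher than the quoted 25 mm nose length implies. They passed over the plate without touching it. I found the true height by lightly touching the ledge with about 12 N, and used that from then on.
- **Other objects:** in the final overview, the turntable, beaker, mould, cassette lid and orange look-alike appeared unmoved. I compared these by eye and did not measure them.

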